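# Press an LED module onto its strip in the bonding press

## Task

Press the LED module onto the mounting strip in the bonding press: lay it flat in the nest of the drawn-out tray, diodes up, and slide the tray fully home under the press. Then turn the click knob on top clockwise until you feel the sprung foot meet the module, finish that click, and give it exactly two full clicks more; work gently, since the diodes crack under too hard a push. Leave the press like that and leave the other things on the table alone.

Things in the scene. Friction and masses are not known exactly. Their poses are not given: they have to be found in the camera images.
- led_module: LED module on the open table to the right: white bar 16 wide, 66 long, 8 mm high, three round lenses on top (12 mm high over them, not to be gripped), thin leads out of both ends (95 mm over all; they touch nothing). 15 to 30 g. Origin: centre of its underside; y along its length, z up out of the lenses. Both ends are alike.
- press: Grey C-frame bonding press fixed to the table, 140 x 106 mm, 184 mm high with its knob. Origin on the table below the axis of foot and knob; x points to the column at the back, -y is the way the tray draws out along its bed, z up. Head: boss of radius 28 mm on the axis and a 50 mm wide arm back to the column, from z = 102 to 151 mm.
- knob_grip (a point): Point on the axis of the click knob at its mid height, 168 mm over the table, fixed to the press. Black round ribbed cylinder, diameter 48 mm, z = 153 to 183 mm, free all round, gripped at any yaw. 16 clicks a turn (22.5 degrees each); let go, it rests in a click, and it starts in one. Clockwise from above lowers the foot 2.5 mm a click; the foot meets the module in the 3rd to 5th click.
- tray: Aluminium tray that slides in the press's bed, 62 mm wide. Origin: centre of the nest's floor (z = 22 mm over the table), y along the slide as the press's. Friction about 2.5 N.
- tray_slide (a joint): How far the tray is drawn out (m): 0 = home against its stop with the nest's centre below the foot, 0.10 = fully out.
- nest (a point): Centre of the nest's floor on the tray's mounting strip, 22 mm over the table. The module lies here, length along the tray's y. Four white corner locators, 6 mm high with flared lips, leave 2 mm play round the bar (5 mm at the lips); they stand 21 to 40 mm from the centre along y, so fingers have 40 mm free in the middle of both long sides. The tray beside it is 2.5 mm lower, the guide bars 0.5 mm.
- handle (a point): Middle of the tray's handle, an upright dark steel post of diameter 16 mm whose top is 50 mm over the table, 105 mm from the nest's centre towards -y of the tray. This point is 36 mm over the table.
- side_cutters: Red-handled side cutters lying on the table, 130 mm long; bystander.
- spring_clamp: Plastic spring clamp lying on the table, 101 mm long; bystander.
- cyano_bottle: Small glue bottle standing behind the press, 27 mm across, 69 mm high; bystander.
- tape_roll: Roll of tape lying flat, 64 mm across, 18 mm high; bystander.
- foot_axis (a point): Fixed point of the press on its axis, 22 mm over the table, where the nest stands when the tray is home. Above it hangs the sprung foot: two rubber legs that press the white bar on both sides of the middle lens. How high it hangs is not measured: 5 to 11 mm above the bar of a module in the nest, different each time. Once on the bar, each further click adds 6 N.
- knob_top (a point): Centre of the knob's flat top, 184 mm over the table. Torque to turn it clockwise: hardly any friction, but a click torque that runs as a sine once per click (0 at rest, +0.17 N m a quarter click on, -0.17 at three quarters; its mean over a whole click is 0), plus 0.04 N m for each click by which the sprung foot is pressed in. It holds where it is left.
There are look-alikes about, which are no part of the job. Of the things like the led_module, leave any that is yellow; of the rest the smaller one is meant.

How it is judged:
On the way, in this order (a step that is already met when the one before it is completed fails the run):
1. the module lies flat in the nest of the drawn-out tray (horizontal distance between led_module and nest below 0.005 m and z of led_module in the frame of nest below 0.003 m and angle between the y axis of led_module and the y axis of nest, either way round below 0.12 rad and angle between led_module's own z axis and vertical below 0.08 rad and value of joint tray_slide above 0.05 m), for 0.2 s.
2. the tray is home with the module in its nest, the foot not yet pressing (value of joint tray_slide below 0.004 m and horizontal distance between led_module and nest below 0.005 m and z of led_module in the frame of nest below 0.003 m and contact force between led_module and tray below 4 N), for 0.2 s.
At the end, for the whole second after the job is handed in: The tray is home (within 4 mm), the module lies flat in its nest (within 5 mm and 0.12 rad, diodes up) and is pressed on the strip with 12.5 to 20.5 N, which is the click of first contact plus two clicks (about 16.5 N); nothing moves (value of joint tray_slide below 0.004 m and horizontal distance between led_module and nest below 0.005 m and z of led_module in the frame of nest below 0.003 m and angle between the y axis of led_module and the y axis of nest, either way round below 0.12 rad and angle between led_module's own z axis and vertical below 0.08 rad and contact force between led_module and tray between 12.5 and 20.5 N and linear speed of led_module below 0.01 m/s); the robot touches nothing.
It fails at once if the module is pressed on the tray with more than 27 N (contact force between led_module and tray above 27 N).
It fails at once if a bystander is moved by more than 20 mm (distance of any of side_cutters, spring_clamp, cyano_bottle, tape_roll from where it was at the start of the episode above 0.02 m).
It also fails if it takes over 72 s, if anything falls off the work surface, if the arm or the gripper's body presses on something with over 40 N, if the wrist force passes 120 N, or if a joint passes its speed limit or range.

## Robot

A 7-joint arm with a two-finger parallel gripper is mounted at the origin on a cart in front of the work surface, level with it; the furniture and walls round the work are solid. World frame = base frame: x ahead of the robot, y to its left, z up, the work surface at z = 0. Lengths are in m, angles in rad, forces in N, time in s.
With the tool pointing down it reaches from about 0.425 to 0.925 m from the base axis. Payload 6.8 kg.
Tool frame: the origin (TCP) lies on the centre line of the jaws, within the pads' length; the fingertips stand bot.tip_reach ahead of it and the grasp point (between the pads) lies 3 mm ahead of it (bot.tip_reach is the distance from the TCP to the fingertips, in m); z points along the fingers, y is the line along which they close (so a half turn about z gives the same grasp; the last joint's range is limited). The gripper opens to 85 mm and grips with 20 to 120 N. Pads are 22 mm wide; open, the fingers measure 114 mm over their backs; the gripper's body (76 mm by 85 mm) begins 54 mm behind the grasp point. The pads swing forward as they close: fully open they stand 13 mm farther back than shut.
Start: joints at [-1.431, 0.477, 0.022, 1.555, -0.011, 1.109, -0.083], TCP at [0.166, 0.654, 0.253] pointing down, gripper open.
Joint ranges: [-2.96, 2.96], [-0.34, 2.1], [-1.41, 1.46], [0.24, 2.44], [-1.37, 4.51], [0.17, 1.92], [-2.96, 2.96]. Speed limits (rad/s): [2.39, 2.39, 3.14, 3.14, 3.14, 3.14, 3.14].

## Interface

Orientations are given as a unit quaternion [w, x, y, z].
In Python, from station import bot gives the robot as it stands.
- The arm moves only by the tool jog_arm, never from a script. Its argument "deltas" is a list of rows, each a list of 7 numbers: the shift along the world's x, y, z in m, then the turn, a rotation vector about the world's x, y, z in rad, then the opening, from 0 (shut) to 1 (fully open). In form: [[x, y, z, rx, ry, rz, grip], ...]. A call has 1 to 10 rows; each row shifts and turns the commanded pose from where the row before left it; what a row does not reach is not made up. A row lasts 1/10 s, in which the tool goes at most 50 mm and 8.59 degrees, less where a joint would pass 70% of its speed; a pose out of reach is approached as far as the arm can. A call with a gripper value outside its range is refused whole. The fingers move at their own pace and stop on an object; "newtons" is the grip in N (left out, the last holds). Time passes only in rows, so rows that do not move let the fingers close. It gives the time, the measured TCP pose, the force, the opening and the grip force at its end, in the units of the state.
- bot.get_obs(): the state, without advancing time (a new reading comes with each control period).
- bot.read_camera(name): name is "scene" or "top" or "wrist"; returns a dict with "img" (400x640x3 uint8, red, green, blue), "K" (3x3 intrinsics, pixels), "eye" and "attitude" of the camera in the world. Camera axes: x right, y down, z forward; pixel columns grow to the right and rows downward; lengths in m; the calibration is good to about 2 mm. A picture is of the moment at which its call begins. There is no depth.
- bot.hand_in(): hands the job in; it is judged then, once.
The state is a dict: "t": time; "q": joint angles; "joint_vel": joint speeds; "joint_torque": joint torques, N m; "eef_pos": TCP position; "tool_rot": TCP orientation; "contact_force": force on the tool from outside, world axes, zero at the start; "torque": the same for the moment, N m; "gripper_width": opening from 0.0 (shut) to 1.0 (fully open); "grasp_force": force on a finger pad.
Only numpy, scipy, OpenCV 4.12 (cv2) and the standard library are available. Lean on these libraries where they do the work, as an engineer would, in place of code of your own. Each camera call takes 0.05 s, during which the arm holds its last target. There are 200 camera calls.

## Working session

There is one attempt and no reset: what is moved stays moved. The work goes in short steps, Python scripts to look and compute and a tool call to move; the robot and the scene stay as the last step left them, time stands still between calls to the robot, and variables do not carry over. Pictures are saved under pics/ and viewed, at most 11 in all, crops included, and the job is handed in when it is done.

Besides the shell and the picture viewer there is one more tool, called after "Emit:" in YAML: its name, and indented under it one key for each argument. jog_arm: Moves the arm, as the interface text tells. Its arguments: {"type":"object","properties":{"deltas":{"type":"array"},"newtons":{"type":"number"}},"required":["deltas"]}

```bash
ls; mkdir -p pics; cat > h.py <<'E'
import numpy as np, cv2
from scipy.spatial.transform import Rotation as R
from station import bot
def cam(n,save=None):
    c=bot.read_camera(n)
    if save: cv2.imwrite('pics/'+save,c['img'][:,:,::-1])
    return c
def rot(c):
    a=np.array(c['attitude'],float)
    return a if a.shape==(3,3) else R.from_quat(a,scalar_first=True).as_matrix()
def ray(c,p):
    d=rot(c)@np.linalg.inv(c['K'])@np.array([p[0],p[1],1.]);return np.array(c['eye'],float),d
def plane(c,p,z):
    e,d=ray(c,p);return e+d*(z-e[2])/d[2]
def proj(c,X):
    v=np.array(c['K'])@(rot(c).T@(np.array(X)-np.array(c['eye'])));return v[:2]/v[2]
def tri(c1,p1,c2,p2):
    (a,u),(b,v)=ray(c1,p1),ray(c2,p2)
    s=np.linalg.lstsq(np.c_[u,-v],b-a,rcond=None)[0]
    return (a+u*s[0]+b+v*s[1])/2, np.linalg.norm(a+u*s[0]-b-v*s[1])
E
python3 - <<'E'
from h import *
a=cam('scene','s0.png');b=cam('top','t0.png')
for c in(a,b):print(c['K'],c['eye'],c['attitude'])
print(bot.tip_reach,bot.get_obs())
E
```

```text
pics
[[407.74029325   0.         326.50616587]
 [  0.         407.74029325 197.78923601]
 [  0.           0.           1.        ]] [-0.10545965  0.57035089  0.51201622] [ 0.21914846 -0.3248984   0.76793373 -0.50664856]
[[512.77501733   0.         318.35297102]
 [  0.         512.77501733 204.24653182]
 [  0.           0.           1.        ]] [ 0.43589346 -0.05004108  1.32460701] [-0.02341547  0.71383047 -0.69928584  0.02995147]
0.022 {'t': 0.1, 'q': array([-1.43113309,  0.4777363 ,  0.02236526,  1.55638243, -0.01144958,
        1.10931159, -0.08309113]), 'joint_vel': array([ 1.02516311e-04, -3.04636925e-03,  1.53935965e-03, -2.26714072e-03,
        3.39866614e-04, -3.02958402e-04, -8.42410565e-05]), 'joint_torque': array([ 3.68588386e-03, -5.97758782e+01,  1.61307704e+00, -2.81954366e+01,
        1.27253582e-02,  5.02334005e-03, -2.11368203e-06]), 'eef_pos': array([0.16544446, 0.65387749, 0.25239812]), 'tool_rot': array([-1.52967810e-05,  1.23549575e-01,  9.92338033e-01, -8.54662171e-04]), 'contact_force': array([-0.26939802,  0.66636512,  0.10381709]), 'torque': array([ 0.02638869,  0.0232463 , -0.0379116 ]), 'grasp_force': 0.0, 'gripper_width': 0.999149254526936}
```

View pics/t0.png

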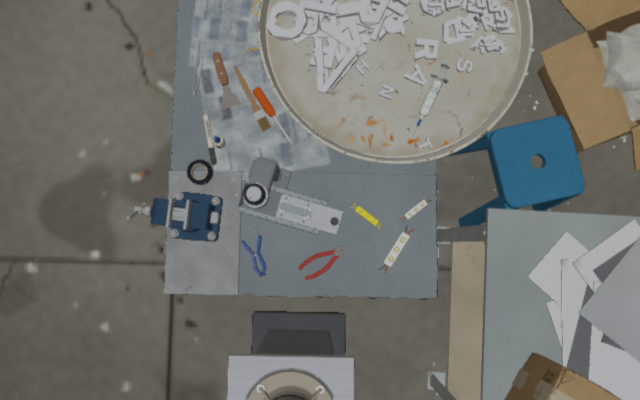

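View pics/s0.png

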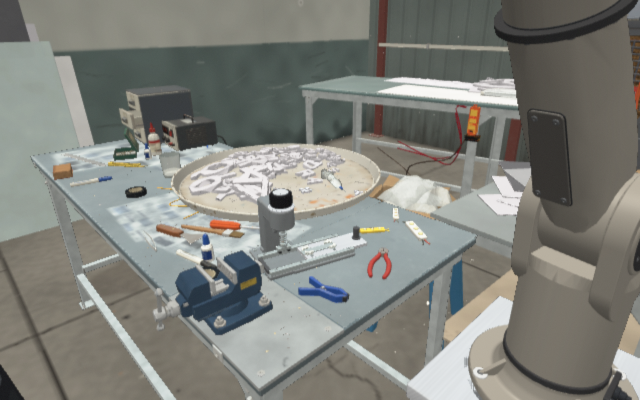

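Top view: the LED-like things are yellow (367,215), small white (415,210) and large white (397,250). I choose the small white one at (415,210). The press knob is at (255,195) and the tray handle at (334,221).

```bash
python3 - <<'E'
from h import *
b=cam('top');a=cam('scene')
im=b['img'];hsv=cv2.cvtColor(im,cv2.COLOR_RGB2HSV)
cv2.imwrite('pics/crop1.png',cv2.resize(im[160:290,235:440,::-1],None,fx=3.9,fy=3.9,interpolation=cv2.INTER_CUBIC))
m=((hsv[...,2]>190)&(hsv[...,1]<60)).astype(np.uint8);m[:, :380]=0;m[:190]=0;m[285:]=0;m[:,434:]=0
for c in cv2.findContours(m,0,1)[0]:
    if cv2.contourArea(c)>30:
        r=cv2.minAreaRect(c);print(r)
        bx=[plane(b,p,.008) for p in cv2.boxPoints(r)];print(np.round(np.mean(bx,0),4),np.linalg.norm(bx[0]-bx[1]),np.linalg.norm(bx[1]-bx[2]),[np.round(x[:2],3) for x in bx])
print('knob',plane(b,(255,195),.184),'handle',plane(b,(334,221),.05), 'tri handle',tri(b,(334,221),a,(356,230)),'tri knob',tri(b,(255,195),a,(281,192)))
E
```

```text
knob [0.53999046 0.08202246 0.184     ] handle [ 0.49144738 -0.10061579  0.05      ] tri handle (array([ 0.49198682, -0.10052182,  0.04510054]), np.float64(0.0008703134996640671)) tri knob (array([0.54131205, 0.08358033, 0.18490333]), np.float64(0.004305559887638231))
```

View pics/crop1.png

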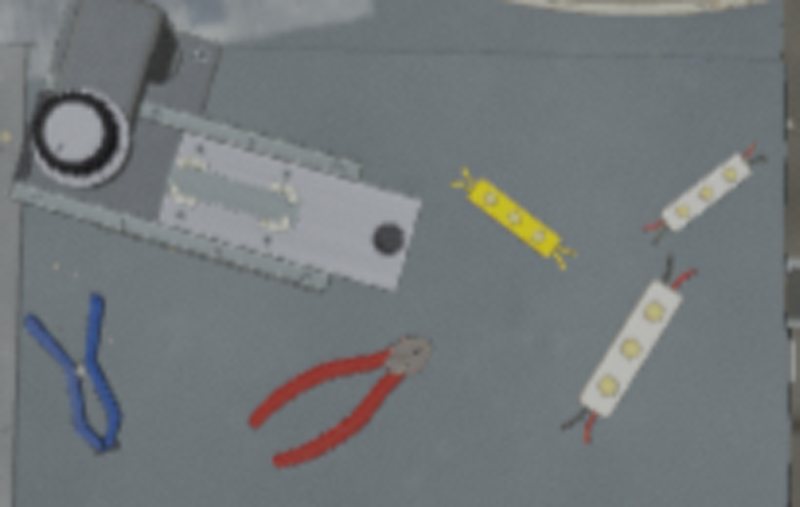

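The crop confirms it: the chosen small white module is centred at top px (416,209), about 25 px or 66 mm long. The larger white one is 1.4 times that size and the third is yellow, so I leave both.

```bash
python3 - <<'E'
from h import *
b=cam('top')
f=lambda x,y:(235+x/3.9,160+y/3.9)
for n,p,z in[('modC',(707,191),.01),('e1',(670,222),.008),('e2',(747,160),.008),('handle',(388,238),.05),('nest',(235,190),.025),('knob',(72,133),.184)]:print(n,plane(b,f(*p),z).round(4))
o=bot.get_obs();w=bot.read_camera('wrist');T=R.from_quat(o['tool_rot'],scalar_first=True).as_matrix()
print(w['K'],'cam in tool',T.T@(np.array(w['eye'])-o['eef_pos']),T.T@rot(w))
E
```

```text
modC [ 0.5285 -0.3135  0.01  ]
e1 [ 0.5076 -0.2895  0.008 ]
e2 [ 0.5498 -0.3403  0.008 ]
handle [ 0.4914 -0.1018  0.05  ]
nest [ 0.5217 -0.0027  0.025 ]
knob [0.5419 0.0855 0.184 ]
[[348.95841006   0.         315.05595174]
 [  0.         348.95841006 199.43189122]
 [  0.           0.           1.        ]] cam in tool [ 0.0831865  -0.00033679 -0.11992129] [[-7.01032485e-04 -9.46422195e-01 -3.22931164e-01]
 [ 9.99999751e-01 -6.38633584e-04 -2.99182373e-04]
 [ 7.69181521e-05 -3.22931293e-01  9.46422408e-01]]
```

Emit:
jog_arm:
  deltas:
    - [0.035, -0.032, 0.005, 0, 0, 0, 1]
    - [0.035, -0.032, 0.005, 0, 0, 0, 1]
    - [0.035, -0.032, 0.005, 0, 0, 0, 1]
    - [0.035, -0.032, 0.005, 0, 0, 0, 1]
    - [0.035, -0.032, 0, 0, 0, 0, 1]
    - [0.035, -0.032, 0, 0, 0, 0, 1]
    - [0.035, -0.032, 0, 0, 0, 0, 1]
    - [0.035, -0.032, 0, 0, 0, 0, 1]
    - [0.01, -0.036, 0, 0, 0, 0, 1]
    - [0.01, -0.036, 0, 0, 0, 0, 1]

```text
t: 1.3
eef_pos: [0.4666, 0.3245, 0.2732]
tool_rot: [0.0, 0.124, 0.992, -0.0]
contact_force: [0.2, 1.1, -0.0]
gripper_width: 1.003
grasp_force: 0.0
```

Emit:
jog_arm:
  deltas:
    - [0.005, -0.04, 0, 0, 0, -0.06, 1]
    - [0.005, -0.04, 0, 0, 0, -0.06, 1]
    - [0.005, -0.04, 0, 0, 0, -0.06, 1]
    - [0.005, -0.04, 0, 0, 0, -0.06, 1]
    - [0.005, -0.04, 0, 0, 0, -0.06, 1]
    - [0.005, -0.04, 0, 0, 0, -0.06, 1]
    - [0.005, -0.04, 0, 0, 0, -0.06, 1]
    - [0.005, -0.04, 0, 0, 0, -0.06, 1]
    - [0.005, -0.04, 0, 0, 0, -0.06, 1]
    - [0.005, -0.04, 0, 0, 0, -0.06, 1]

```text
t: 2.3
eef_pos: [0.5155, -0.0752, 0.2736]
tool_rot: [0.0, 0.412, 0.911, 0.0]
contact_force: [0.8, -0.2, 0.0]
gripper_width: 0.999
grasp_force: 0.0
```

Emit:
jog_arm:
  deltas:
    - [0.002, -0.04, -0.01, 0, 0, -0.03, 1]
    - [0.002, -0.04, -0.02, 0, 0, 0, 1]
    - [0.002, -0.04, -0.025, 0, 0, 0, 1]
    - [0.002, -0.04, -0.025, 0, 0, 0, 1]
    - [0.002, -0.04, -0.025, 0, 0, 0, 1]
    - [0.002, -0.03, -0.01, 0, 0, 0, 1]
    - [0, 0, 0, 0, 0, 0, 1]
    - [0, 0, 0, 0, 0, 0, 1]

```text
t: 3.1
eef_pos: [0.5272, -0.304, 0.158]
tool_rot: [-0.0, 0.426, 0.905, -0.0]
contact_force: [0.5, 0.4, 0.1]
gripper_width: 1.004
grasp_force: 0.0
```

```bash
cat > mod.py <<'E'
from h import *
def module(w):
    hsv=cv2.cvtColor(w['img'],cv2.COLOR_RGB2HSV)
    m=((hsv[...,2]>150)&(hsv[...,1]<60)).astype(np.uint8)
    m=cv2.morphologyEx(m,cv2.MORPH_OPEN,np.ones((5,5)))
    out=[]
    for c in cv2.findContours(m,0,1)[0]:
        if cv2.contourArea(c)<1500: continue
        r=cv2.minAreaRect(c);bx=np.array([plane(w,p,.008) for p in cv2.boxPoints(r)])[:,:2]
        e1,e2=bx[1]-bx[0],bx[2]-bx[1]
        L=e1 if np.linalg.norm(e1)>np.linalg.norm(e2) else e2
        out.append((np.array(r[0]).round(),bx.mean(0).round(4),sorted([np.linalg.norm(e1).round(4),np.linalg.norm(e2).round(4)]),np.degrees(np.arctan2(L[1],L[0])).round(1)%180))
    return out
E
python3 - <<'E'
from mod import *
w=cam('wrist','w1.png')
for x in module(w):print(x)
print(bot.get_obs()['eef_pos'],bot.get_obs()['tool_rot'])
E
```

```text
(array([615., 370.]), array([ 0.873 , -0.2607]), [np.float64(0.0455), np.float64(0.0753)], np.float64(146.2))
(array([408., 360.]), array([ 0.7074, -0.3826]), [np.float64(0.0462), np.float64(0.0883)], np.float64(106.9))
(array([ 20., 348.]), array([ 0.4127, -0.6101]), [np.float64(0.0361), np.float64(0.1235)], np.float64(115.3))
(array([149., 202.]), array([ 0.4304, -0.4006]), [np.float64(0.0684), np.float64(0.0722)], np.float64(88.6))
(array([584., 256.]), array([ 0.7506, -0.2117]), [np.float64(0.1592), np.float64(0.1851)], np.float64(85.7))
(array([ 48., 125.]), array([ 0.3424, -0.3976]), [np.float64(0.0803), np.float64(0.1371)], np.float64(161.8))
(array([243.,  59.]), array([ 0.427 , -0.2636]), [np.float64(0.023), np.float64(0.0915)], np.float64(149.6))
[ 0.52784979 -0.30285843  0.15838144] [-8.10294105e-05  4.24750379e-01  9.05310440e-01  3.41190107e-04]
```

View pics/w1.png

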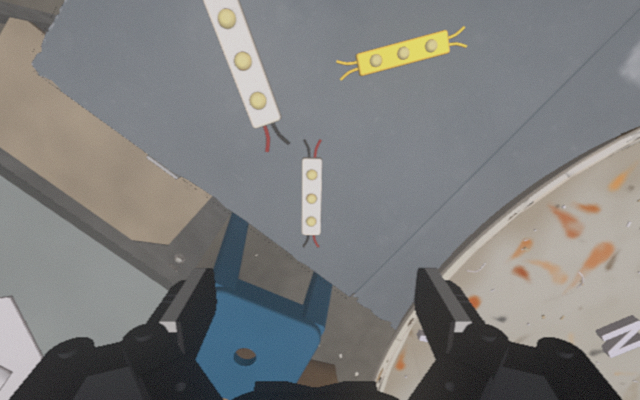

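The wrist picture shows the chosen module at px (312,197), upright between the fingers. The larger white bar is at (243,60) and the yellow one at (403,52).

```bash
sed -i 's/<1500/<900/' mod.py; python3 - <<'E'
from mod import *
w=cam('wrist')
for x in module(w):
    if abs(x[0][0]-312)<30:print(x)
import pickle;pickle.dump({k:w[k] for k in('K','eye','attitude')},open('w1.pkl','wb'))
E
```

```text
(array([310., 196.]), array([ 0.5295, -0.3117]), [np.float64(0.0157), np.float64(0.0646)], np.float64(130.0))
```

Emit:
jog_arm:
  deltas:
    - [0.002, -0.009, -0.01, 0, 0, 0.005, 0.5]
    - [0, 0, -0.025, 0, 0, 0, 0.5]
    - [0, 0, -0.025, 0, 0, 0, 0.5]
    - [0, 0, -0.02, 0, 0, 0, 0.5]
    - [0, 0, 0, 0, 0, 0, 0.5]
    - [0, 0, 0, 0, 0, 0, 0.5]
  newtons: 25

```text
t: 3.8
eef_pos: [0.5298, -0.3124, 0.0785]
tool_rot: [-0.0, 0.422, 0.906, -0.0]
contact_force: [0.6, -1.2, 0.4]
gripper_width: 0.497
grasp_force: 0.0
```

```bash
python3 - <<'E'
from mod import *
import pickle
w=cam('wrist','w2.png');w1=pickle.load(open('w1.pkl','rb'))
for x in module(w):
    if abs(x[0][0]-312)<40:print(x, tri(w1,(310,196),w,x[0]))
print(bot.get_obs()['eef_pos'],bot.get_obs()['tool_rot'],bot.get_obs()['contact_force'])
E
```

```text
(array([316., 224.]), array([ 0.5291, -0.3117]), [np.float64(0.0158), np.float64(0.0655)], np.float64(128.6)) (array([ 0.52904819, -0.31122596,  0.00496677]), np.float64(3.199301543542557e-05))
[ 0.53025922 -0.31280602  0.07919175] [ 6.88956421e-04  4.22431087e-01  9.06394783e-01 -1.41340680e-05] [ 0.22418654 -0.36724804 -0.29638117]
```

View pics/w2.png

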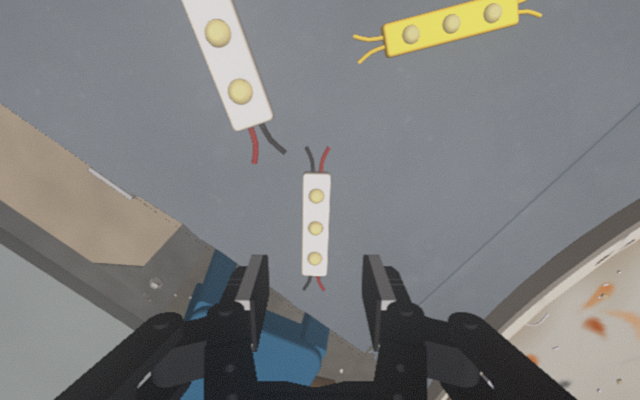

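The module at px (316,224) sits between the half-open fingers and nothing obstructs them. Now I descend and grip.

Emit:
jog_arm:
  deltas:
    - [-0.001, 0.001, -0.02, 0, 0, 0, 0.45]
    - [0, 0, -0.02, 0, 0, 0, 0.45]
    - [0, 0, -0.01, 0, 0, 0, 0.45]
    - [0, 0, -0.004, 0, 0, 0, 0.45]
    - [0, 0, 0, 0, 0, 0, 0.3]
    - [0, 0, 0, 0, 0, 0, 0.1]
    - [0, 0, 0, 0, 0, 0, 0.05]
    - [0, 0, 0, 0, 0, 0, 0.05]
    - [0, 0, 0, 0, 0, 0, 0.05]
  newtons: 25

```text
t: 4.75
eef_pos: [0.5292, -0.312, 0.0253]
tool_rot: [0.001, 0.423, 0.906, 0.0]
contact_force: [-1.1, -0.2, 6.6]
gripper_width: 0.177
grasp_force: 26.3
```

Emit:
jog_arm:
  deltas:
    - [0, 0, 0.015, 0, 0, 0, 0.05]
    - [0, 0, 0.03, 0, 0, 0, 0.05]
    - [0, 0, 0.04, 0, 0, 0, 0.05]
    - [0, 0, 0.03, 0, 0, 0, 0.05]
    - [0, 0, 0, 0, 0, 0, 0.05]

```text
t: 5.25
eef_pos: [0.5308, -0.3134, 0.1446]
tool_rot: [0.004, 0.423, 0.906, 0.0]
contact_force: [0.2, 0.5, 0.7]
gripper_width: 0.18
grasp_force: 25.6
```

```bash
python3 - <<'E'
from h import *
o=bot.get_obs();print(o['q'],o['eef_pos'],o['gripper_width'],o['grasp_force'])
E
```

```text
[ 0.06926174  0.5396812   0.49384295  1.82802424 -0.33190597  0.84764214
  1.4214558 ] [ 0.53079344 -0.31337865  0.14462362] 0.17955832961925877 25.591118931770325
```

Emit:
jog_arm:
  deltas:
    - [-0.002, 0.025, 0.005, 0, 0, -0.096, 0.05]
    - [-0.002, 0.025, 0.005, 0, 0, -0.096, 0.05]
    - [-0.002, 0.025, 0.005, 0, 0, -0.096, 0.05]
    - [-0.003, 0.025, 0.005, 0, 0, -0.096, 0.05]
    - [-0.003, 0.025, 0.005, 0, 0, -0.096, 0.05]
    - [-0.003, 0.025, 0.005, 0, 0, -0.096, 0.05]
    - [-0.003, 0.025, 0.005, 0, 0, -0.096, 0.05]
    - [-0.003, 0.025, 0, 0, 0, -0.096, 0.05]
    - [-0.003, 0.025, 0, 0, 0, -0.096, 0.05]
    - [-0.002, 0.025, 0, 0, 0, -0.096, 0.05]

```text
t: 6.25
eef_pos: [0.5017, -0.0605, 0.1742]
tool_rot: [-0.0, 0.795, 0.607, -0.0]
contact_force: [-0.1, 0.4, -0.6]
gripper_width: 0.172
grasp_force: 25.6
```

Emit:
jog_arm:
  deltas:
    - [0, 0, 0, 0, 0, 0, 0.05]
    - [0, 0, 0, 0, 0, 0, 0.05]

```text
t: 6.45
eef_pos: [0.5022, -0.0611, 0.1742]
tool_rot: [-0.0, 0.793, 0.61, -0.0]
contact_force: [0.5, -0.9, 0.0]
gripper_width: 0.175
grasp_force: 25.6
```

```bash
python3 - <<'E'
from h import *
import pickle
w=cam('wrist','w3.png');a=cam('scene')
pickle.dump({k:w[k] for k in('K','eye','attitude')},open('w3.pkl','wb'))
c=cv2.resize(a['img'][80:300,240:460],None,fx=2,fy=2)
cv2.imwrite('pics/w3s.png',np.hstack([cv2.resize(w['img'],None,fx=.8,fy=.8),np.zeros((320,8,3),np.uint8),cv2.resize(c,(280,280))[:,:272] if 0 else cv2.copyMakeBorder(cv2.resize(c,(280,280)),0,40,0,0,0)])[:, :800,::-1])
print(bot.get_obs()['eef_pos'],bot.get_obs()['tool_rot'],bot.get_obs()['q'])
E
```

```text
[ 0.50237642 -0.06249048  0.17438557] [ 1.38120264e-04  7.93484425e-01  6.08590537e-01 -8.14599352e-05] [-0.64221968  0.3863557   0.80235673  2.0695681  -0.37468153  0.83228534
  0.11841001]
```

View pics/w3s.png

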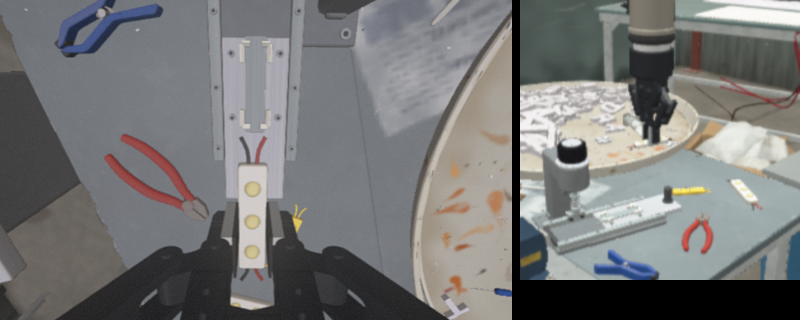

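The left panel shows the nest, with four white corner locators, at wrist px (321,106). The held module is upright at px (316,270). The right panel shows no camera body on the wrist, so the press should be clear.

```bash
python3 - <<'E'
from h import *
w=cam('wrist');o=bot.get_obs()
hsv=cv2.cvtColor(w['img'],cv2.COLOR_RGB2HSV)
m=((hsv[...,2]>175)&(hsv[...,1]<45)).astype(np.uint8)
n,l,s,ce=cv2.connectedComponentsWithStats(m)
for i in range(1,n):
    x,y,ww,h,a=s[i]
    if a>15 and 280<x<370 and y<350: print(s[i],ce[i].round(1),hsv[l==i].mean(0).round())
np.save('w3.npy',w['img'])
ys,xs=np.where((hsv[...,2]<110)&(np.abs(np.arange(640)-318)<60)[None,:])
ctr=(321,106)
print('nest',plane(w,ctr,.028),[plane(w,p,.028) for p in((301,50),(339,50),(301,162),(339,162))])
zt=o['eef_pos'][2]-.0173
b=[(299,206),(333,206),(332,333),(297,333)];P=np.array([plane(w,p,zt) for p in b]);print(P.round(4),P.mean(0),o['eef_pos'],o['tool_rot'])
E
```

```text
[326  46  13   6  42] [332.9  49. ] [ 63.  13. 190.]
[ 294   46   65  289 7924] [328.  202.6] [ 71.  12. 192.]
[299  78   6   6  22] [301.4  80.2] [124.  13. 177.]
[295  84  10  51 204] [300.5 110.3] [125.  13. 177.]
[282 297   7   8  28] [285.9 299.2] [ 30.   7. 182.]
[342 298   6   7  20] [343.6 299.8] [ 33.   7. 180.]
nest [ 0.52345315 -0.00100436  0.028     ] [array([0.51957818, 0.03953482, 0.028     ]), array([0.54539436, 0.03258902, 0.028     ]), array([ 0.49770338, -0.03772542,  0.028     ]), array([ 0.52623502, -0.0454159 ,  0.028     ])]
[[ 0.5043 -0.0289  0.1571]
 [ 0.518  -0.0326  0.1571]
 [ 0.5018 -0.0949  0.1571]
 [ 0.4857 -0.0906  0.1571]] [ 0.50242099 -0.06173912  0.15709804] [ 0.50241983 -0.06270834  0.17439804] [ 1.55466321e-04  7.93707764e-01  6.08299235e-01 -4.36640787e-05]
```

```bash
python3 - <<'E'
import cv2,numpy as np
i=np.load('w3.npy')[30:180,265:375,::-1]
cv2.imwrite('pics/c3.png',cv2.resize(i,None,fx=4,fy=4,interpolation=cv2.INTER_CUBIC))
E
```

```text
(no output)
```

View pics/c3.png

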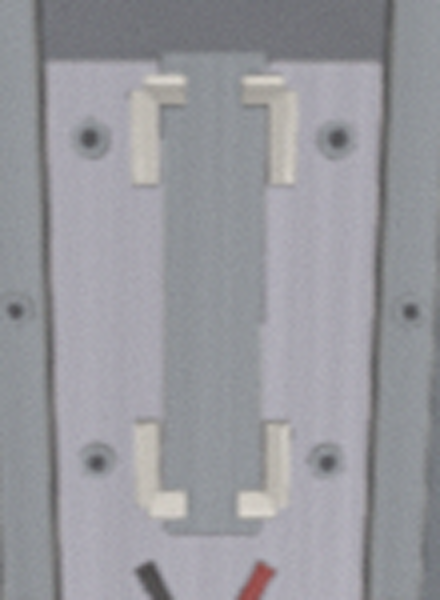

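The crop shows the nest clearly: locator outer corners at crop (131,75), (298,75), (136,517) and (290,517), and four screws placed symmetrically around it.

```bash
python3 - <<'E'
from h import *
import pickle
w=pickle.load(open('w3.pkl','rb'))
b=cam('top')
g=lambda p:(265+p[0]/4,30+p[1]/4)
for pts,z in(([(131,75),(298,75),(136,517),(290,517)],.028),([(90,139),(338,138),(97,460),(327,460)],.0195)):
    P=np.array([plane(w,g(p),z) for p in pts]);d=(P[0]+P[1]-P[2]-P[3])/2
    print(P.mean(0).round(4),np.degrees(np.arctan2(d[1],d[0])),np.linalg.norm(d),np.linalg.norm(P[0]-P[1]),np.linalg.norm(P[2]-P[3]))
print(tri(w,g((215,300)),b,(235+235/3.9,160+190/3.9)))
E
```

```text
[5.211e-01 5.000e-04 2.800e-02] 75.07497359197953 0.07887738324043933 0.029320842185713757 0.02983957776002011
[5.21e-01 3.00e-04 1.95e-02] 74.90004800679792 0.05922470180408745 0.04554731300117865 0.045382827400535355
(array([ 0.52246584, -0.00097988, -0.00180601]), np.float64(0.00245231657934884))
```

Emit:
jog_arm:
  deltas:
    - [0.005, 0.016, 0, 0, 0, 0, 0.05]
    - [0.005, 0.016, 0, 0, 0, 0, 0.05]
    - [0.005, 0.016, -0.02, 0, 0, 0, 0.05]
    - [0.004, 0.014, -0.025, 0, 0, 0, 0.05]
    - [0, 0, -0.025, 0, 0, 0, 0.05]
    - [0, 0, -0.02, 0, 0, 0, 0.05]
    - [0, 0, 0, 0, 0, 0, 0.05]
    - [0, 0, 0, 0, 0, 0, 0.05]

```text
t: 7.45
eef_pos: [0.5217, 0.0002, 0.0845]
tool_rot: [0.0, 0.794, 0.609, -0.0]
contact_force: [0.8, 0.9, -1.0]
gripper_width: 0.174
grasp_force: 25.6
```

```bash
python3 - <<'E'
from h import *
w=cam('wrist','w4.png');o=bot.get_obs();print(o['eef_pos'],o['tool_rot'],o['contact_force'])
for p in ([.5211,.0004,.022],[.5211,.0004,.028]):print(proj(w,p))
i=w['img'][60:380,180:460,::-1];cv2.imwrite('pics/c4.png',cv2.resize(i,None,fx=1.8,fy=1.8))
E
```

```text
[5.22242745e-01 1.60618701e-04 8.50858980e-02] [3.45423861e-04 7.93550864e-01 6.08503692e-01 4.06119633e-04] [-0.45398389 -0.99030673 -0.14084667]
[314.13269303 233.31665772]
[314.11834459 237.7952902 ]
```

View pics/c4.png

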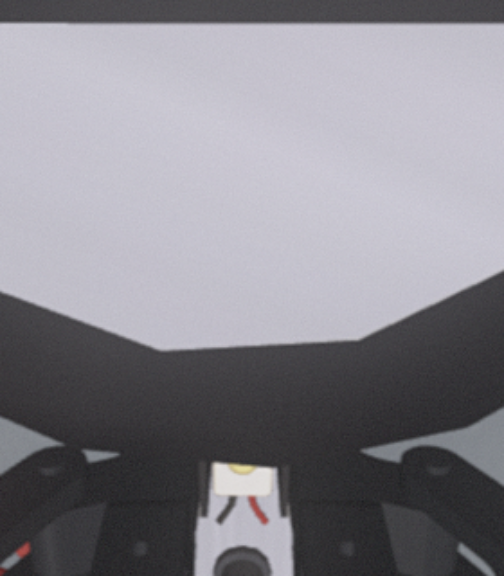

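The knob fills the wrist view here at px (315,160); the module is held straight below it. I descend on the measured nest.

Emit:
jog_arm:
  deltas:
    - [-0.001, 0, -0.01, 0, 0, 0, 0.05]
    - [0, 0, -0.01, 0, 0, 0, 0.05]
    - [0, 0, -0.006, 0, 0, 0, 0.05]
    - [0, 0, -0.004, 0, 0, 0, 0.05]
    - [0, 0, 0, 0, 0, 0, 0.05]

```text
t: 8.0
eef_pos: [0.5202, 0.0003, 0.0537]
tool_rot: [-0.0, 0.793, 0.609, -0.0]
contact_force: [0.2, 0.4, 0.2]
gripper_width: 0.174
grasp_force: 25.6
```

Emit:
jog_arm:
  deltas:
    - [0, 0, -0.003, 0, 0, 0, 0.05]
    - [0, 0, -0.002, 0, 0, 0, 0.05]
    - [0, 0, -0.002, 0, 0, 0, 0.05]
    - [0, 0, 0, 0, 0, 0, 0.05]

```text
t: 8.4
eef_pos: [0.5207, 0.0004, 0.0473]
tool_rot: [-0.0, 0.793, 0.609, 0.0]
contact_force: [0.5, 1.3, -0.7]
gripper_width: 0.173
grasp_force: 25.6
```

Emit:
jog_arm:
  deltas:
    - [0, 0, -0.001, 0, 0, 0, 0.05]
    - [0, 0, 0, 0, 0, 0, 0.2]
    - [0, 0, 0, 0, 0, 0, 0.35]
    - [0, 0, 0, 0, 0, 0, 0.4]
    - [0, 0, 0.01, 0, 0, 0, 0.4]
    - [0, 0, 0.02, 0, 0, 0, 0.4]
    - [0, 0, 0.02, 0, 0, 0, 0.4]
    - [-0.005, -0.019, 0.02, 0, 0, 0, 0.4]
    - [-0.005, -0.019, 0.02, 0, 0, 0, 0.4]
    - [-0.007, -0.026, 0.02, 0, 0, 0, 0.4]

```text
t: 9.4
eef_pos: [0.5036, -0.0635, 0.1576]
tool_rot: [-0.0, 0.793, 0.609, 0.0]
contact_force: [0.2, -0.6, -0.5]
gripper_width: 0.399
grasp_force: 0.0
```

Emit:
jog_arm:
  deltas:
    - [-0.01, -0.038, 0.01, 0, 0, 0, 0.5]
    - [0, 0, 0, 0, 0, 0, 0.5]
    - [0, 0, 0, 0, 0, 0, 0.5]

```text
t: 9.7
eef_pos: [0.4934, -0.1023, 0.167]
tool_rot: [0.0, 0.794, 0.608, 0.001]
contact_force: [0.6, 0.2, 0.6]
gripper_width: 0.499
grasp_force: 0.0
```

```bash
python3 - <<'E'
from h import *
w=cam('wrist','w5.png');o=bot.get_obs();print(o['eef_pos'],o['tool_rot'],o['contact_force'])
print(proj(w,[.5211,.0004,.03]),proj(w,[.4937,-.1015,.05]))
E
```

```text
[ 0.49357318 -0.10120625  0.16652292] [-1.97442822e-04  7.93511920e-01  6.08554610e-01  2.84116366e-04] [ 1.16656654  0.65780532 -0.41071091]
[314.59825867  43.65146566] [315.05310157 201.01051393]
```

View pics/w5.png

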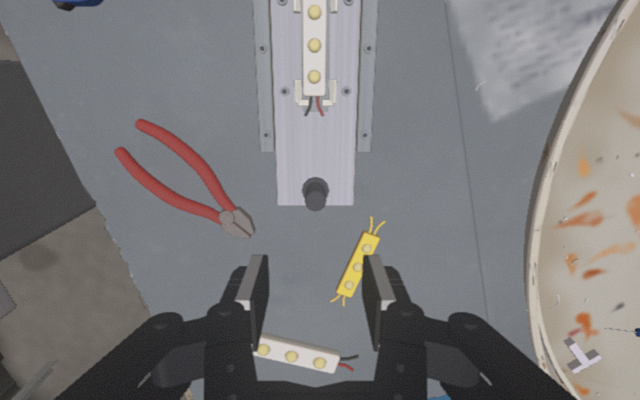

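The module lies centred between the locators at px (314,45). The post top is at (316,200), directly under the TCP, so I grip the post and push.

Emit:
jog_arm:
  deltas:
    - [0, 0, -0.03, 0, 0, 0, 0.5]
    - [0, 0, -0.04, 0, 0, 0, 0.5]
    - [0, 0, -0.03, 0, 0, 0, 0.5]
    - [0, 0, -0.018, 0, 0, 0, 0.5]
    - [0, 0, 0, 0, 0, 0, 0.3]
    - [0, 0, 0, 0, 0, 0, 0.1]
    - [0, 0, 0, 0, 0, 0, 0.05]
    - [0, 0, 0, 0, 0, 0, 0.05]
  newtons: 30

```text
t: 10.55
eef_pos: [0.4939, -0.1009, 0.0484]
tool_rot: [0.0, 0.793, 0.609, 0.0]
contact_force: [3.6, -0.4, -17.4]
gripper_width: 0.171
grasp_force: 29.5
```

Emit:
jog_arm:
  deltas:
    - [0.001, 0.004, 0, 0, 0, 0, 0.05]
    - [0.002, 0.0077, 0, 0, 0, 0, 0.05]
    - [0.002, 0.0077, 0, 0, 0, 0, 0.05]
    - [0.002, 0.0077, 0, 0, 0, 0, 0.05]
    - [0.002, 0.0077, 0, 0, 0, 0, 0.05]
    - [0.002, 0.0077, 0, 0, 0, 0, 0.05]
    - [0.002, 0.0077, 0, 0, 0, 0, 0.05]
    - [0.002, 0.0077, 0, 0, 0, 0, 0.05]
    - [0.002, 0.0077, 0, 0, 0, 0, 0.05]
    - [0, 0, 0, 0, 0, 0, 0.05]

```text
t: 11.55
eef_pos: [0.5117, -0.0351, 0.0484]
tool_rot: [0.001, 0.793, 0.609, 0.001]
contact_force: [6.6, -0.1, -21.9]
gripper_width: 0.171
grasp_force: 29.6
```

Emit:
jog_arm:
  deltas:
    - [0.001, 0.0039, 0, 0, 0, 0, 0.05]
    - [0.001, 0.0039, 0, 0, 0, 0, 0.05]
    - [0.001, 0.0039, 0, 0, 0, 0, 0.05]
    - [0, 0, 0, 0, 0, 0, 0.05]

```text
t: 11.95
eef_pos: [0.5146, -0.0244, 0.0484]
tool_rot: [0.001, 0.793, 0.609, 0.0]
contact_force: [6.8, -3.0, -21.8]
gripper_width: 0.17
grasp_force: 29.6
```

Emit:
jog_arm:
  deltas:
    - [0.0008, 0.0029, 0, 0, 0, 0, 0.05]
    - [0.0008, 0.0029, 0, 0, 0, 0, 0.05]
    - [0, 0, 0, 0, 0, 0, 0.05]

```text
t: 12.25
eef_pos: [0.5161, -0.0188, 0.0484]
tool_rot: [0.001, 0.793, 0.609, 0.0]
contact_force: [5.6, -2.9, -22.3]
gripper_width: 0.175
grasp_force: 29.7
```

```bash
python3 - <<'E'
from h import *
b=cam('top','t5.png');a=cam('scene');o=bot.get_obs();print(o['eef_pos'],o['contact_force'])
c=cv2.resize(a['img'][160:290,240:380],(560,520),interpolation=2);cv2.imwrite('pics/s5.png',c[:,:,::-1])
hsv=cv2.cvtColor(b['img'],cv2.COLOR_RGB2HSV);m=(hsv[...,2]<60).astype(np.uint8);m[:170]=0;m[225:]=0;m[:,:235]=0;m[:,275:]=0
for c in cv2.findContours(m,0,1)[0]:
  if cv2.contourArea(c)>60:
    q,r=cv2.minEnclosingCircle(c);print(q,r,plane(b,q,.183))
E
```

```text
[ 0.51607782 -0.01885815  0.04838634] [  6.95964352  -3.45220966 -21.68200863]
(253.72222900390625, 193.51852416992188) 10.851516723632812 [0.54334293 0.08508612 0.183     ]
```

Emit:
jog_arm:
  deltas:
    - [0.0005, 0.0019, 0, 0, 0, 0, 0.05]
    - [0, 0, 0, 0, 0, 0, 0.05]

```text
t: 12.55
eef_pos: [0.5165, -0.0172, 0.0484]
tool_rot: [0.001, 0.793, 0.609, 0.0]
contact_force: [6.7, -3.4, -20.9]
gripper_width: 0.168
grasp_force: 29.7
```

Emit:
jog_arm:
  deltas:
    - [0.0005, 0.0019, 0, 0, 0, 0, 0.05]
    - [0, 0, 0, 0, 0, 0, 0.05]

```text
t: 12.75
eef_pos: [0.517, -0.0154, 0.0484]
tool_rot: [0.001, 0.793, 0.609, 0.0]
contact_force: [6.7, -3.3, -21.7]
gripper_width: 0.169
grasp_force: 29.7
```

Emit:
jog_arm:
  deltas:
    - [0.0005, 0.0019, 0, 0, 0, 0, 0.05]
    - [0, 0, 0, 0, 0, 0, 0.05]

```text
t: 12.95
eef_pos: [0.5172, -0.0147, 0.0484]
tool_rot: [0.002, 0.794, 0.608, -0.0]
contact_force: [6.0, -6.7, -21.2]
gripper_width: 0.173
grasp_force: 29.7
```

Emit:
jog_arm:
  deltas:
    - [0.0005, 0.0019, 0, 0, 0, 0, 0.05]
    - [0, 0, 0, 0, 0, 0, 0.05]

```text
t: 13.15
eef_pos: [0.5172, -0.0147, 0.0484]
tool_rot: [0.003, 0.794, 0.608, -0.001]
contact_force: [4.5, -11.4, -19.9]
gripper_width: 0.17
grasp_force: 29.7
```

Emit:
jog_arm:
  deltas:
    - [-0.0005, -0.0019, 0, 0, 0, 0, 0.05]
    - [0, 0, 0, 0, 0, 0, 0.2]
    - [0, 0, 0, 0, 0, 0, 0.45]
    - [0, 0, 0, 0, 0, 0, 0.5]
    - [0, 0, 0.015, 0, 0, 0, 0.5]
    - [0, 0, 0.025, 0, 0, 0, 0.5]
    - [-0.003, -0.01, 0.04, 0, 0, 0, 0.7]
    - [0, 0, 0.04, 0, 0, 0.1, 1]
    - [0, 0, 0.04, 0, 0, 0.1, 1]
    - [0, 0, 0.04, 0, 0, 0.1, 1]

```text
t: 14.15
eef_pos: [0.5132, -0.0233, 0.251]
tool_rot: [0.0, 0.692, 0.721, 0.0]
contact_force: [1.3, 0.8, 0.3]
gripper_width: 0.996
grasp_force: 0.0
```

Emit:
jog_arm:
  deltas:
    - [0, 0, 0.04, 0, 0, 0.1, 1]
    - [0.005, 0.018, 0.02, 0, 0, 0.12, 1]
    - [0.005, 0.018, 0, 0, 0, 0.12, 1]
    - [0.005, 0.018, 0, 0, 0, 0.12, 1]
    - [0.005, 0.018, 0, 0, 0, 0.12, 1]
    - [0.005, 0.018, 0, 0, 0, 0.12, 1]
    - [0.005, 0.018, 0, 0, 0, 0.12, 1]
    - [0, 0.005, 0, 0, 0, 0.12, 1]
    - [0, 0, 0, 0, 0, 0.12, 1]
    - [0, 0, 0, 0, 0, 0.04, 1]

```text
t: 15.15
eef_pos: [0.5433, 0.0899, 0.3095]
tool_rot: [0.0, 0.213, 0.977, 0.0]
contact_force: [0.2, -0.4, -0.8]
gripper_width: 1.002
grasp_force: 0.0
```

Emit:
jog_arm:
  deltas:
    - [0, 0, 0, 0, 0, 0, 1]
    - [0, 0, 0, 0, 0, 0, 1]

```text
t: 15.35
eef_pos: [0.5435, 0.0898, 0.3091]
tool_rot: [0.0, 0.216, 0.976, 0.0]
contact_force: [-0.6, 1.3, -0.7]
gripper_width: 0.995
grasp_force: 0.0
```

```bash
python3 - <<'E'
from h import *
w=cam('wrist','w6.png');o=bot.get_obs();print(o['eef_pos'],o['tool_rot'],o['q'],o['contact_force'],o['torque'])
p=proj(w,[.544,.0862,.184]);print(p)
g=cv2.cvtColor(w['img'],cv2.COLOR_RGB2GRAY)
m=(g<70).astype(np.uint8);x,y=p.astype(int)
for c in cv2.findContours(m,1,1)[0]:
    if cv2.contourArea(c)>700:
        q,r=cv2.minEnclosingCircle(c);print(q,r,plane(w,q,.184),cv2.contourArea(c))
E
```

```text
[0.5435209  0.08993008 0.30892591] [1.93549540e-04 2.15486880e-01 9.76506705e-01 1.48787806e-04] [-0.76941892  0.24145222  0.59489813  1.8190044  -0.14918569  1.12527792
  1.01292254] [-0.39317574 -0.44896944  0.07330484] [0.03304392 0.02390938 0.0230582 ]
[311.42681827 201.29114395]
(315.0, 399.0) 82.0000991821289 [0.72010004 0.00720285 0.184     ] 2024.0
(515.0, 341.76922607421875) 120.46321105957031 [0.73417656 0.19087337 0.184     ] 12770.5
(115.5, 340.9923095703125) 120.3958740234375 [ 0.58809334 -0.12080036  0.184     ] 12730.5
(310.4284362792969, 200.99403381347656) 24.754819869995117 [0.54347544 0.08562678 0.184     ] 1738.5
(310.1428527832031, 195.85714721679688) 32.92705154418945 [0.53974945 0.08714613 0.184     ] 3087.0
(459.0, 152.0) 20.61562728881836 [0.55465576 0.196791   0.184     ] 1146.5
(457.3485107421875, 151.551025390625) 28.867544174194336 [0.55385233 0.1958261  0.184     ] 2291.5
(408.5, 68.0) 36.77305221557617 [0.48694872 0.18345957 0.184     ] 976.0
```

View pics/w6.png

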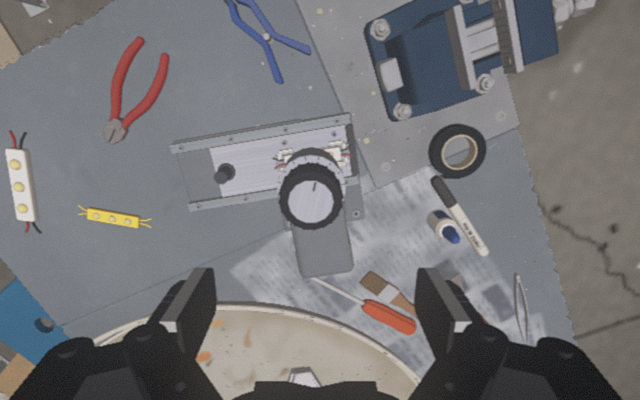

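The knob is centred at px (310,201) with its pointer at (317,185). The handle at (225,173) shows the tray home. Now I go down and grip the knob.

Emit:
jog_arm:
  deltas:
    - [0, -0.004, -0.03, 0, 0, 0, 1]
    - [0, 0, -0.04, 0, 0, 0, 1]
    - [0, 0, -0.03, 0, 0, 0, 1]
    - [0, 0, -0.02, 0, 0, 0, 1]
    - [0, 0, -0.008, 0, 0, 0, 1]
    - [0, 0, 0, 0, 0, 0, 0.7]
    - [0, 0, 0, 0, 0, 0, 0.5]
    - [0, 0, 0, 0, 0, 0, 0.45]
    - [0, 0, 0, 0, 0, 0, 0.45]
    - [0, 0, 0, 0, 0, 0, 0.45]
  newtons: 40

```text
t: 16.4
eef_pos: [0.5443, 0.0857, 0.182]
tool_rot: [0.001, 0.215, 0.977, 0.0]
contact_force: [-2.2, -1.8, 5.9]
gripper_width: 0.547
grasp_force: 40.6
```

```bash
cat > q.py <<'E'
from h import *
o=bot.get_obs();t=R.from_quat(o['tool_rot'],scalar_first=True)
y=t.apply([0,1,0]);print(o['eef_pos'].round(4),'jaw',np.degrees(np.arctan2(y[1],y[0])).round(2),'F',o['contact_force'].round(1),'M',o['torque'].round(3),o['gripper_width'].round(3),o['grasp_force'].round(1),o['q'][6].round(2))
E
python3 q.py
```

```text
Traceback (most recent call last):
  File "q.py", line 3, in <module>
    y=t.apply([0,1,0]);print(o['eef_pos'].round(4),'jaw',np.degrees(np.arctan2(y[1],y[0])).round(2),'F',o['contact_force'].round(1),'M',o['torque'].round(3),o['gripper_width'].round(3),o['grasp_force'].round(1),o['q'][6].round(2))
                                                                                                                                                             ^^^^^^^^^^^^^^^^^^^^^^^^
AttributeError: 'float' object has no attribute 'round'
```

```bash
cat > q.py <<'E'
from h import *
n=5;F=[];M=[]
for i in range(n):
    o=bot.get_obs();F.append(o['contact_force']);M.append(o['torque'])
    if i<n-1: bot.read_camera('wrist')
y=R.from_quat(o['tool_rot'],scalar_first=True).apply([0,1,0])
print('jaw %.2f'%np.degrees(np.arctan2(y[1],y[0])),o['eef_pos'].round(4),'F',np.mean(F,0).round(1),'M',np.mean(M,0).round(4),'sdz %.3f'%np.std(M,0)[2],'w %.3f f %.1f q7 %.2f t %.1f'%(o['gripper_width'],o['grasp_force'],o['q'][6],o['t']))
E
python3 q.py
```

```text
jaw 65.17 [0.5443 0.0857 0.182 ] F [-2.4 -1.6  5.2] M [-0.5414  0.5273  0.0101] sdz 0.025 w 0.544 f 40.6 q7 1.12 t 16.6
```

Emit:
jog_arm:
  deltas:
    - [0, 0, 0, 0, 0, -0.05, 0.45]
    - [0, 0, 0, 0, 0, -0.048, 0.45]
    - [0, 0, 0, 0, 0, 0, 0.45]

```text
t: 16.9
eef_pos: [0.5443, 0.0857, 0.182]
tool_rot: [0.001, 0.263, 0.965, 0.0]
contact_force: [-3.1, -2.0, 5.6]
gripper_width: 0.545
grasp_force: 40.6
```

```bash
python3 q.py
```

```text
jaw 59.59 [0.5443 0.0857 0.182 ] F [-2.3 -1.8  5.6] M [-0.5221  0.502   0.1588] sdz 0.010 w 0.547 f 40.6 q7 1.04 t 17.1
```

Emit:
jog_arm:
  deltas:
    - [0, 0, 0, 0, 0, -0.066, 0.45]
    - [0, 0, 0, 0, 0, -0.065, 0.45]
    - [0, 0, 0, 0, 0, -0.065, 0.45]
    - [0, 0, 0, 0, 0, 0, 0.45]

```text
t: 17.5
eef_pos: [0.5443, 0.0857, 0.182]
tool_rot: [0.001, 0.357, 0.934, 0.001]
contact_force: [-1.5, -1.7, 4.7]
gripper_width: 0.546
grasp_force: 40.7
```

```bash
python3 q.py
```

```text
jaw 48.30 [0.5443 0.0857 0.182 ] F [-1.6 -1.8  5.6] M [-0.5107  0.5811 -0.1504] sdz 0.039 w 0.547 f 40.6 q7 0.87 t 17.7
```

Emit:
jog_arm:
  deltas:
    - [0, 0, 0, 0, 0, -0.05, 0.45]
    - [0, 0, 0, 0, 0, -0.0487, 0.45]
    - [0, 0, 0, 0, 0, 0, 0.45]

```text
t: 18.0
eef_pos: [0.5443, 0.0857, 0.182]
tool_rot: [0.001, 0.402, 0.916, 0.001]
contact_force: [-2.7, -1.6, 5.6]
gripper_width: 0.546
grasp_force: 40.6
```

```bash
python3 q.py
```

```text
jaw 42.68 [0.5443 0.0858 0.182 ] F [-2.1 -1.8  5.7] M [-0.5005  0.5704  0.0302] sdz 0.027 w 0.549 f 40.6 q7 0.78 t 18.2
```

The click torque follows the sine cleanly and the angle tracks exactly. Clicks 2 and 3 next.

Emit:
jog_arm:
  deltas:
    - [0, 0, 0, 0, 0, -0.05, 0.45]
    - [0, 0, 0, 0, 0, -0.048, 0.45]
    - [0, 0, 0, 0, 0, 0, 0.45]

```text
t: 18.5
eef_pos: [0.5444, 0.0857, 0.182]
tool_rot: [0.001, 0.446, 0.895, 0.001]
contact_force: [-2.1, -1.1, 6.2]
gripper_width: 0.552
grasp_force: 40.6
```

```bash
python3 q.py
```

```text
jaw 37.09 [0.5444 0.0858 0.182 ] F [-1.9 -1.2  5.7] M [-0.501   0.5699  0.1592] sdz 0.026 w 0.546 f 40.6 q7 0.70 t 18.7
```

Emit:
jog_arm:
  deltas:
    - [0, 0, 0, 0, 0, -0.066, 0.45]
    - [0, 0, 0, 0, 0, -0.065, 0.45]
    - [0, 0, 0, 0, 0, -0.065, 0.45]
    - [0, 0, 0, 0, 0, 0, 0.45]

```text
t: 19.1
eef_pos: [0.5444, 0.0858, 0.182]
tool_rot: [0.001, 0.532, 0.847, 0.001]
contact_force: [-1.3, -1.6, 5.7]
gripper_width: 0.547
grasp_force: 40.7
```

```bash
python3 q.py
```

```text
jaw 25.80 [0.5444 0.0858 0.182 ] F [-1.4 -1.8  5.9] M [-0.4444  0.5758 -0.1752] sdz 0.030 w 0.549 f 40.7 q7 0.53 t 19.3
```

Emit:
jog_arm:
  deltas:
    - [0, 0, 0, 0, 0, -0.05, 0.45]
    - [0, 0, 0, 0, 0, -0.0487, 0.45]
    - [0, 0, 0, 0, 0, 0, 0.45]

```text
t: 19.6
eef_pos: [0.5444, 0.0858, 0.182]
tool_rot: [0.001, 0.573, 0.82, 0.001]
contact_force: [-1.5, -1.6, 6.5]
gripper_width: 0.546
grasp_force: 40.7
```

```bash
python3 q.py
```

```text
jaw 20.18 [0.5444 0.0858 0.182 ] F [-1.4 -1.6  5.9] M [-0.4504  0.5584  0.0127] sdz 0.029 w 0.544 f 40.7 q7 0.45 t 19.8
```

Emit:
jog_arm:
  deltas:
    - [0, 0, 0, 0, 0, -0.05, 0.45]
    - [0, 0, 0, 0, 0, -0.048, 0.45]
    - [0, 0, 0, 0, 0, 0, 0.45]

```text
t: 20.1
eef_pos: [0.5444, 0.0858, 0.182]
tool_rot: [0.001, 0.612, 0.791, 0.001]
contact_force: [-1.6, -1.6, 5.8]
gripper_width: 0.548
grasp_force: 40.7
```

```bash
python3 q.py
```

```text
jaw 14.59 [0.5444 0.0858 0.182 ] F [-1.6 -1.6  6.1] M [-0.4512  0.5623  0.1522] sdz 0.026 w 0.545 f 40.6 q7 0.37 t 20.3
```

Emit:
jog_arm:
  deltas:
    - [0, 0, 0, 0, 0, -0.066, 0.45]
    - [0, 0, 0, 0, 0, -0.065, 0.45]
    - [0, 0, 0, 0, 0, -0.065, 0.45]
    - [0, 0, 0, 0, 0, 0, 0.45]

```text
t: 20.7
eef_pos: [0.5445, 0.0859, 0.182]
tool_rot: [0.0, 0.687, 0.727, 0.001]
contact_force: [-0.7, -1.9, 6.0]
gripper_width: 0.547
grasp_force: 40.8
```

```bash
python3 q.py
```

```text
jaw 3.30 [0.5444 0.0858 0.182 ] F [-1.4 -1.4  5.9] M [-0.3663  0.5753 -0.1689] sdz 0.035 w 0.547 f 40.8 q7 0.21 t 20.9
```

Emit:
jog_arm:
  deltas:
    - [0, 0, 0, 0, 0, -0.05, 0.45]
    - [0, 0, 0, 0, 0, -0.0487, 0.45]
    - [0, 0, 0, 0, 0, 0, 0.45]

```text
t: 21.2
eef_pos: [0.5445, 0.0858, 0.182]
tool_rot: [0.0, 0.722, 0.692, 0.001]
contact_force: [-1.4, -1.3, 5.6]
gripper_width: 0.547
grasp_force: 40.8
```

```bash
python3 q.py
```

```text
jaw -2.32 [0.5445 0.0858 0.182 ] F [-1.1 -1.6  6.2] M [-0.3717  0.5268  0.0101] sdz 0.034 w 0.544 f 40.8 q7 0.13 t 21.4
```

No contact through click 3. Clicks 4 and 5 next, which are safe in any case.

```bash
sed -i 's/n=5;/n=8;/' q.py
```

Emit:
jog_arm:
  deltas:
    - [0, 0, 0, 0, 0, -0.05, 0.45]
    - [0, 0, 0, 0, 0, -0.048, 0.45]
    - [0, 0, 0, 0, 0, 0, 0.45]

```text
t: 21.7
eef_pos: [0.5445, 0.0858, 0.1821]
tool_rot: [0.0, 0.755, 0.656, 0.001]
contact_force: [-1.5, -1.8, 6.3]
gripper_width: 0.548
grasp_force: 40.8
```

```bash
python3 q.py
```

```text
jaw -7.90 [0.5445 0.0858 0.182 ] F [-1.2 -1.8  6. ] M [-0.4008  0.5326  0.1693] sdz 0.021 w 0.543 f 40.7 q7 0.05 t 22.1
```

Emit:
jog_arm:
  deltas:
    - [0, 0, 0, 0, 0, -0.066, 0.45]
    - [0, 0, 0, 0, 0, -0.065, 0.45]
    - [0, 0, 0, 0, 0, -0.065, 0.45]
    - [0, 0, 0, 0, 0, 0, 0.45]

```text
t: 22.45
eef_pos: [0.5446, 0.0858, 0.182]
tool_rot: [0.0, 0.816, 0.579, 0.001]
contact_force: [-1.0, -1.1, 6.2]
gripper_width: 0.544
grasp_force: 41.0
```

```bash
python3 q.py
```

```text
jaw -19.19 [0.5446 0.0858 0.182 ] F [-1.  -1.5  5.7] M [-0.311   0.4864 -0.1257] sdz 0.030 w 0.544 f 41.0 q7 -0.11 t 22.8
```

Emit:
jog_arm:
  deltas:
    - [0, 0, 0, 0, 0, -0.05, 0.45]
    - [0, 0, 0, 0, 0, -0.0487, 0.45]
    - [0, 0, 0, 0, 0, 0, 0.45]

```text
t: 23.1
eef_pos: [0.5446, 0.0858, 0.182]
tool_rot: [0.0, 0.843, 0.538, 0.001]
contact_force: [-1.3, -1.6, 6.9]
gripper_width: 0.547
grasp_force: 40.9
```

```bash
python3 q.py
```

```text
jaw -24.81 [0.5446 0.0858 0.182 ] F [-1.3 -1.9  5.9] M [-0.3372  0.4654  0.0223] sdz 0.019 w 0.550 f 40.9 q7 -0.19 t 23.4
```

Emit:
jog_arm:
  deltas:
    - [0, 0, 0, 0, 0, -0.05, 0.45]
    - [0, 0, 0, 0, 0, -0.048, 0.45]
    - [0, 0, 0, 0, 0, 0, 0.45]

```text
t: 23.75
eef_pos: [0.5446, 0.0858, 0.182]
tool_rot: [0.0, 0.868, 0.496, 0.001]
contact_force: [-1.9, -1.9, 6.1]
gripper_width: 0.547
grasp_force: 40.9
```

```bash
python3 q.py
```

```text
jaw -30.40 [0.5446 0.0858 0.182 ] F [-1.2 -2.2  5.7] M [-0.3532  0.4441  0.2239] sdz 0.020 w 0.550 f 40.9 q7 -0.27 t 24.1
```

Emit:
jog_arm:
  deltas:
    - [0, 0, 0, 0, 0, -0.066, 0.45]
    - [0, 0, 0, 0, 0, -0.065, 0.45]
    - [0, 0, 0, 0, 0, -0.065, 0.45]
    - [0, 0, 0, 0, 0, 0, 0.45]

```text
t: 24.5
eef_pos: [0.5446, 0.0858, 0.1821]
tool_rot: [0.0, 0.913, 0.408, 0.001]
contact_force: [-1.2, -1.9, 6.1]
gripper_width: 0.546
grasp_force: 41.2
```

```bash
python3 q.py
```

```text
jaw -41.68 [0.5446 0.0858 0.182 ] F [-1.3 -1.7  6. ] M [-0.3165  0.3861 -0.1047] sdz 0.032 w 0.543 f 41.2 q7 -0.42 t 24.9
```

Emit:
jog_arm:
  deltas:
    - [0, 0, 0, 0, 0, -0.05, 0.45]
    - [0, 0, 0, 0, 0, -0.0487, 0.45]
    - [0, 0, 0, 0, 0, 0, 0.45]

```text
t: 25.15
eef_pos: [0.5447, 0.0858, 0.1821]
tool_rot: [0.0, 0.932, 0.363, 0.001]
contact_force: [-1.1, -1.9, 6.1]
gripper_width: 0.547
grasp_force: 41.1
```

```bash
python3 q.py
```

```text
jaw -47.30 [0.5447 0.0857 0.1821] F [-1.1 -2.2  5.7] M [-0.3702  0.3489  0.0809] sdz 0.023 w 0.550 f 41.1 q7 -0.50 t 25.5
```

Fitting the load onset gives c ≈ 3.15 ± 0.15, so the foot met the module early in the 4th click. The total is therefore 6 clicks (≈17 N); one more click.

Emit:
jog_arm:
  deltas:
    - [0, 0, 0, 0, 0, -0.05, 0.45]
    - [0, 0, 0, 0, 0, -0.048, 0.45]
    - [0, 0, 0, 0, 0, 0, 0.45]

```text
t: 25.8
eef_pos: [0.5447, 0.0857, 0.182]
tool_rot: [0.0, 0.948, 0.318, 0.001]
contact_force: [-0.8, -2.2, 6.3]
gripper_width: 0.549
grasp_force: 41.1
```

```bash
python3 q.py
```

```text
jaw -52.89 [0.5447 0.0858 0.1821] F [-1.  -2.2  6. ] M [-0.3885  0.3493  0.2411] sdz 0.036 w 0.549 f 41.1 q7 -0.58 t 26.1
```

Emit:
jog_arm:
  deltas:
    - [0, 0, 0, 0, 0, -0.066, 0.45]
    - [0, 0, 0, 0, 0, -0.065, 0.45]
    - [0, 0, 0, 0, 0, -0.065, 0.45]
    - [0, 0, 0, 0, 0, 0, 0.45]

```text
t: 26.55
eef_pos: [0.5447, 0.0857, 0.182]
tool_rot: [0.0, 0.975, 0.223, 0.001]
contact_force: [-1.4, -3.1, 6.3]
gripper_width: 0.552
grasp_force: 41.3
```

```bash
python3 q.py
```

```text
jaw -64.17 [0.5447 0.0857 0.182 ] F [-1.2 -2.2  5.6] M [-0.3982  0.3001 -0.0941] sdz 0.024 w 0.546 f 41.3 q7 -0.73 t 26.9
```

Emit:
jog_arm:
  deltas:
    - [0, 0, 0, 0, 0, -0.05, 0.45]
    - [0, 0, 0, 0, 0, -0.0487, 0.45]
    - [0, 0, 0, 0, 0, 0, 0.45]

```text
t: 27.2
eef_pos: [0.5447, 0.0857, 0.1821]
tool_rot: [0.0, 0.985, 0.175, 0.001]
contact_force: [-1.2, -2.0, 6.2]
gripper_width: 0.552
grasp_force: 41.3
```

```bash
python3 q.py
```

```text
jaw -69.79 [0.5447 0.0857 0.182 ] F [-1.  -2.1  5.7] M [-0.4515  0.2983  0.1053] sdz 0.025 w 0.549 f 41.3 q7 -0.81 t 27.6
```

The load torque is about 0.1 N m at rest, so all 9 points give c ≈ 3.3 and about 16 N. That is the click of first contact plus two. I release and lift clear.

Emit:
jog_arm:
  deltas:
    - [0, 0, 0, 0, 0, 0, 0.7]
    - [0, 0, 0, 0, 0, 0, 1]
    - [0, 0, 0, 0, 0, 0, 1]
    - [0, 0, 0, 0, 0, 0, 1]
    - [0, 0, 0.02, 0, 0, 0, 1]
    - [0, 0, 0.04, 0, 0, 0, 1]
    - [0, 0, 0.04, 0, 0, 0, 1]
    - [0, 0, 0.03, 0, 0, 0, 1]
    - [0, 0, 0, 0, 0, 0, 1]
    - [0, 0, 0, 0, 0, 0, 1]

```text
t: 28.55
eef_pos: [0.5437, 0.0865, 0.3104]
tool_rot: [-0.0, 0.984, 0.176, 0.0]
contact_force: [0.6, 0.5, -0.4]
gripper_width: 1.0
grasp_force: 0.0
```

```bash
python3 - <<'E'
from h import *
a=cam('scene');w=cam('wrist');o=bot.get_obs();print(o['eef_pos'],o['contact_force'])
s=cv2.resize(a['img'][170:300,235:400],(396,312),interpolation=2)
cv2.imwrite('pics/end.png',np.hstack([cv2.resize(w['img'],(400,312)),s])[:,:,::-1])
E
```

```text
[0.54294186 0.08650167 0.30913143] [-0.68439415 -0.14069847 -1.03998998]
```

View pics/end.png

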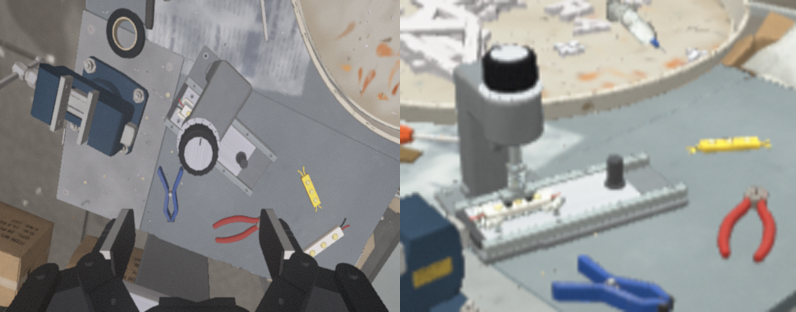

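In the right panel the foot, at (518,185), rests on the module in the nest. The tray is home, the handle is free, and the bystanders have not moved.

```bash
python3 -c "
from station import bot
print(bot.hand_in())"
```

```text
the job is handed in; nothing more can be done
None
```

I handed the job in: the module is in the nest, the tray is home, and the knob is 6 clicks down (contact in the 4th plus two), which I estimate at about 16 N from the knob torque; no verdict was returned.

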